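# Slide the terminal cover home on a power-supply case

### The job

Take the blue cover from its yellow rest, lay it on the open end of the black power-supply case with its orange tab pointing at the yellow keeper, and slide it along the rails until the flexible tab has clicked over the keeper's ledge. Go by feel and be gentle: never push or press the cover against the case with more than about 20 N. Let go of it, and leave the other things on the bench where they are.

Things in the scene. Friction and masses are not known exactly. Their poses are not given: they have to be found in the camera images.
- cover_rib (a point): Middle of the loose blue cover's grip rib, 16 mm above the plate's underside. Plate 80 x 64 x 5 mm (x,y,z), 60 to 100 g; the upright rib at its centre is 12 mm thick in x, 36 mm wide in y, top 27 mm above the underside. +x points to the orange tab, z up. At the start it lies flat on a yellow rest 16 mm high, so this point is 32 mm above the bench.
- tab (a joint): Upward bend (rad) of the cover's orange tab, a sprung tongue 18 mm wide, tip 72 mm ahead of the rib point, with a barb below it: the last 6 mm, reaching 6.5 mm below the plate's underside. 0: straight, as when free and again when dropped behind the ledge; about 0.11 when on top of the ledge (then about 5 N at the tip).
- case: Black power-supply case, fixed, 96 mm wide (y), from x = -110 (open end) to 120 mm; origin on the bench midway across it, z up. The cover slides to +x of the case on two tracks 40 mm above the bench; a trough 40 mm wide, 12 mm deep runs between them for the barb. Keep the cover's x along the case's x.
- case_open (a point): Where the rib point is when the cover has been laid on the open end: 57 mm to -x of the case's origin, 56 mm above the bench. Axes as the case. Laid here the plate has 4 mm play to each side. Grey guide walls 7 mm high stand 78 mm apart here and narrow to 67 mm towards the lips.
- case_lips (a point): Start of the grey lips that hold the plate's side edges down, on the tracks' height (40 mm) at the case's origin. They run 90 mm to +x, 55 mm apart, undersides 6.7 mm and tops 11 mm above the tracks; flared lead-ins reach 11 mm back to -x and are up to 16 mm above the tracks. The plate's front edge must pass below them.
- case_end (a point): Rib point of the fitted cover for a mid-set keeper, 23 mm to +x of the case's origin; the true place lies up to 12 mm either way and is not measured. The yellow keeper in the trough: ramp 17 mm, flat ledge 16 mm (top 1 mm below the tracks), notch 8 mm, stop wall. The tab drops behind the ledge 2 mm before its tip meets the hard wall. Push: up to 8 N before the click, less after, steep rise at the wall.
- module0_mid (a point): Middle of a loose black potted module, a bystander 34 x 50 x 75 mm, standing.
- module1_mid (a point): Middle of another such loose module, standing.
- module2_mid (a point): Middle of a third such loose module, standing.
- driver_grip (a point): Handle of a loose screwdriver lying on the bench, a bystander.
- bottle_mid (a point): Middle of a loose green bottle, 60 mm across and 150 mm high, a bystander.
- dish_in (a point): Inner floor of a loose small steel dish, 90 mm across and 30 mm high, a bystander.
Mind the look-alikes: they are no part of the job. What is shaped like the part that bears cover_rib but pink is not meant.

How it is judged:
By the outcome, as a careful person would: the job done as asked, in the order asked, and still so for the second after the job is handed in, with the robot touching nothing.
It also fails if it takes over 58 s, if anything falls off the work surface, if the arm or the gripper's body presses on something with over 40 N, if the wrist force passes 120 N, or if a joint passes its speed limit or range.

### The arm

A 6-joint arm with a two-finger parallel gripper is mounted at the origin on the work surface. World frame = base frame: x ahead of the robot, y to its left, z up, the work surface at z = 0. Lengths are in mm, angles in degrees, forces in N, time in s.
With the tool pointing down it reaches from about 275 to 850 mm from the base axis. Payload 5.2 kg.
Tool frame: the origin (TCP) lies at the very end of the fingers, on their centre line; the grasp point (between the pads) lies 19 mm behind it; z points along the fingers, y is the direction in which the jaws open and shut (so a half turn about z gives the same grasp; the last joint's range is limited). The gripper opens to 85 mm and grips with 20 to 120 N. Pads are 22 mm wide; open, the fingers measure 114 mm over their backs; the gripper's body (76 mm by 85 mm) begins 54 mm behind the grasp point. The pads swing forward as they close: fully open they stand 13 mm farther back than shut.
Start: joints at [57.479, 14.817, 87.949, -0, 77.235, -11.62], TCP at [196.198, 513.82, 231.31] pointing down, gripper open.
Joint ranges: [-179.93, 179.93], [-52.35, 119.4], [10.71, 147.94], [-69.91, 249.91], [12.55, 155.21], [-178.61, 178.61]. Speed limits (degrees/s): [147.25, 147.25, 180, 180, 180, 180].

### API

Orientations are given as [roll, pitch, yaw] about the fixed x, y, z axes, in that order (R = Rz(yaw) Ry(pitch) Rx(roll)).
In Python, from station import sensors, vision, order, trace, tip_of gives the robot as it stands.
- The arm moves only by the tool arm_command, never from a script. Its argument "moves" is a list of rows, each a list of 3 entries, a list of its own where there are three numbers: the turn, a rotation vector about the tool's x, y, z in degrees, then the shift along the tool's x, y, z in mm, then the finger opening in mm, from 0 to 85.4. In form: [[[rx, ry, rz], [tx, ty, tz], claw], ...]. A call has 1 to 5 rows; each row shifts and turns the commanded pose from where the row before left it, along the tool's axes as they then stand; what a row does not reach is not made up. A row lasts 1/10 s, in which the tool goes at most 50 mm and 8.59 degrees, less where a joint would pass 70% of its speed; a pose out of reach is approached as far as the arm can. A call is refused whole if a number of a shift passes 50 or a number of a turn 8.59, either way. A call with a gripper value outside its range is refused whole. The fingers move at their own pace and stop on an object; "newtons" is the grip in N (left out, the last holds). Time passes only in rows, so rows that do not move let the fingers close. It gives the time, the measured TCP pose, the force and the opening at its end, in the units of the state.
- sensors.get_obs(): the state, without advancing time (a new reading comes with each control period).
- vision.snapshot(name): name is "side" or "top" or "wrist"; returns a dict with "pixels" (400x640x3 uint8, red, green, blue), "fx", "fy", "cx", "cy" (pixels), "world_from_camera" (4x4, takes a point from camera to world coordinates). Camera axes: x right, y up, looking along -z (the intrinsics and any distortion apply to the point x, -y, -z); pixel columns grow to the right and rows downward; lengths in mm; the calibration is good to about 2 mm. A picture is of the moment at which its call begins. There is no depth.
- order.sign_off(): hands the job in, once; it reports no verdict.
Trained networks look in a picture, given as the dict that the camera call returned (one of the last four; its "shot" number tells which), for a name from the list of things; names that differ only in an ending like _2 or _b are one class to them, and where a whole thing is asked for, a point or a joint stands for the part that bears it (a point fixed in the world has none). Each returns a list of dicts, best first, with "score" (0 to 1); they miss things now and then, are a little off and sometimes report something else, mostly with a low value. They report only what shows in the picture. A call takes as long as a camera call. They do not tell look-alikes from the thing itself.
- trace(picture, label): "mask" (400x640 bool, what is visible of it) and "location" ([row, column] in pixels, amid what is visible of it).
- tip_of(picture, label): "location" ([row, column] in pixels: a listed point, or the origin of a listed thing).
The state is a dict: "clock": time; "joints": joint angles; "joint_vel": joint speeds; "tau": joint torques, N m; "position": TCP position; "orientation": TCP orientation; "wrist_force": force on the tool from outside, world axes, zero at the start; "torque": the same for the moment, N m; "grip_width": finger opening in mm.
Only numpy, scipy, OpenCV 4.12 (cv2) and the standard library are available. Lean on these libraries where they do the work, as an engineer would, in place of code of your own. Each camera call takes 0.05 s, during which the arm holds its last target.

## Working session

There is one attempt and no reset: what is moved stays moved. The work goes in short steps, Python scripts to look and compute and a tool call to move; the robot and the scene stay as the last step left them, time stands still between calls to the robot, and variables do not carry over. Pictures are saved under pics/ and viewed, and the job is handed in when it is done.

Besides the shell and the picture viewer there is one more tool, called after "Emit:" as a command line: name --argument value ..., lists and objects as JSON in quotes. arm_command: Moves the arm, as the interface text tells. Its arguments: {"type":"object","properties":{"moves":{"type":"array","items":{"type":"array"}},"newtons":{"type":"number"}},"required":["moves"]}

```bash
mkdir -p pics; cat > h.py <<'E'
import numpy as np, cv2
from station import sensors, vision, order, trace, tip_of
def snap(n,f):
    p=vision.snapshot(n); cv2.imwrite('pics/'+f,p['pixels'][:,:,::-1]); return p
def ray(p,rc):
    T=np.array(p['world_from_camera']); r,c=rc
    d=np.array([(c-p['cx'])/p['fx'],-(r-p['cy'])/p['fy'],-1.]); return T[:3,3],T[:3,:3]@d
def atz(p,rc,z):
    o,d=ray(p,rc); return o+d*(z-o[2])/d[2]
def proj(p,X):
    T=np.array(p['world_from_camera']); q=T[:3,:3].T@(np.array(X)-T[:3,3])
    return [p['cy']-p['fy']*q[1]/-q[2], p['cx']+p['fx']*q[0]/-q[2]]
E
python3 - <<'E'
from h import *
for n in('top','side'):
    p=snap(n,n+'0.png'); print(n,[k for k in p],p['fx'],np.round(p['world_from_camera'],3).tolist())
    for l,z in(('cover_rib',32),('case_open',56),('case_lips',40),('case_end',56),('case',0),('tab',16)):
        try:
            for d in tip_of(p,l)[:3]: print(l,round(d['score'],2),np.round(d['location'],1),atz(p,d['location'],z).round(1))
        except Exception as e: print(l,e)
s=sensors.get_obs();print(s)
E
```

```text
top ['pixels', 'fx', 'fy', 'cx', 'cy', 'world_from_camera', 'shot'] 405.37689653975065 [[0.006, 0.986, -0.169, 342.982], [-1.0, 0.008, 0.013, 21.022], [0.014, 0.169, 0.986, 1325.911], [0.0, 0.0, 0.0, 1.0]]
cover_rib 0.88 [171.4 266. ] [685.6 189.   32. ]
cover_rib 0.74 [214.3 284.6] [543.6 125.   32. ]
cover_rib 0.65 [228.1 324.9] [499.8  -5.3  32. ]
case_open 0.97 [228.5 378.2] [ 496.9 -173.1   56. ]
case_open 0.63 [211.6 372. ] [ 550.8 -154.3   56. ]
case_lips 0.59 [210.7 373.7] [ 556.4 -162.    40. ]
case_end 0.66 [205.2 370.9] [ 571.4 -151.1   56. ]
tab it knows: bottle_mid, case, case_end, case_lips, case_open, cover_rib, dish_in, driver_grip, module0_mid, module1_mid, module2_mid
side ['pixels', 'fx', 'fy', 'cx', 'cy', 'world_from_camera', 'shot'] 369.93555515514424 [[0.952, 0.231, -0.2, 362.606], [-0.305, 0.697, -0.649, -704.43], [-0.01, 0.679, 0.734, 875.616], [0.0, 0.0, 0.0, 1.0]]
cover_rib 0.87 [171.8 331.4] [677.5 176.4  32. ]
cover_rib 0.72 [227.7 292.7] [489.7 -19.   32. ]
cover_rib 0.64 [188.3 300.7] [557.  132.6  32. ]
case_open 0.76 [264.6 310.9] [ 499.3 -174.7   56. 
[... 253 characters left out ...]
le0_mid, module1_mid, module2_mid
{'clock': 0.6, 'joints': array([ 5.74802587e+01,  1.48150563e+01,  8.79502189e+01,  8.99863143e-04,
        7.72375311e+01, -1.16212464e+01]), 'joint_vel': array([-0.00641806, -0.02885149,  0.00016811,  0.01943697, -0.02459356,
       -0.02102303]), 'tau': array([-1.33028247e-03, -4.45660543e+01, -2.90771413e+01, -3.76723083e-04,
        8.47507599e-04, -4.03331103e-05]), 'position': array([196.16810839, 513.80330356, 231.31668491]), 'orientation': array([-1.79997428e+02, -1.42494516e-03,  1.59101306e+02]), 'wrist_force': array([-1.02292092,  1.01030104,  0.1404624 ]), 'torque': array([-0.0351338 , -0.00851548, -0.0277554 ]), 'grip_width': 85.60540674972239}
```

View pictures.

View pics/top0.png

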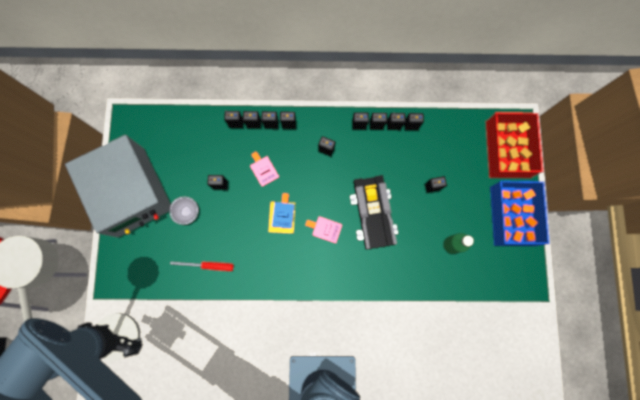

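View pics/side0.png

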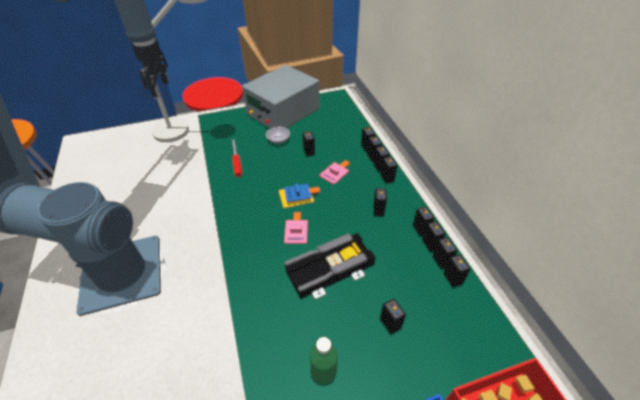

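```bash
python3 - <<'E'
import cv2
a=cv2.imread('pics/top0.png');b=cv2.imread('pics/side0.png')
cv2.imwrite('pics/c1.png',cv2.resize(a[150:250,240:340],None,fx=6,fy=6,interpolation=cv2.INTER_CUBIC))
cv2.imwrite('pics/c2.png',cv2.resize(b[150:250,270:370],None,fx=6,fy=6,interpolation=cv2.INTER_CUBIC))
cv2.imwrite('pics/c3.png',cv2.resize(a[170:270,330:430],None,fx=6,fy=6,interpolation=cv2.INTER_CUBIC))
cv2.imwrite('pics/c4.png',cv2.resize(b[205:305,280:380],None,fx=6,fy=6,interpolation=cv2.INTER_CUBIC))
E
```

```text
(no output)
```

View pics/c1.png

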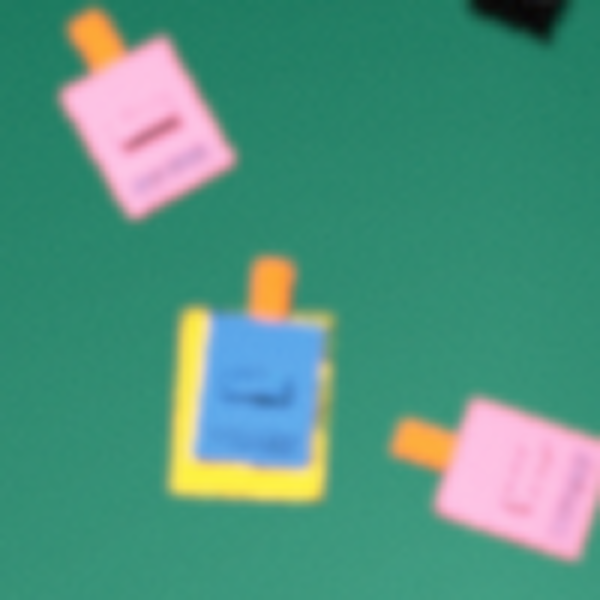

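View pics/c3.png

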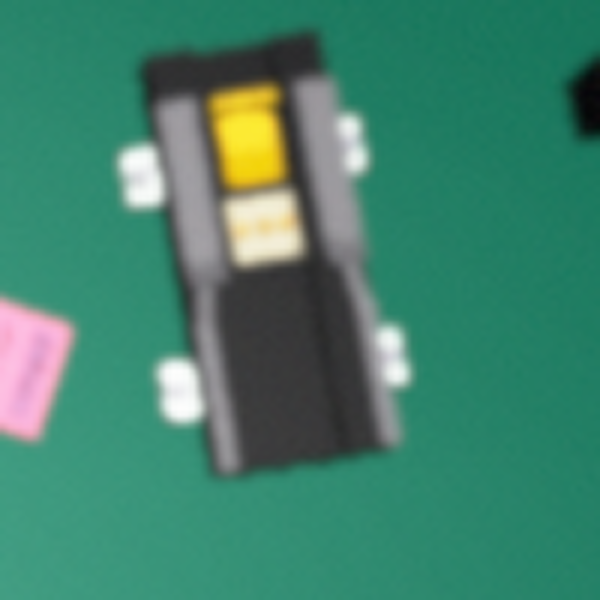

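View pics/c4.png

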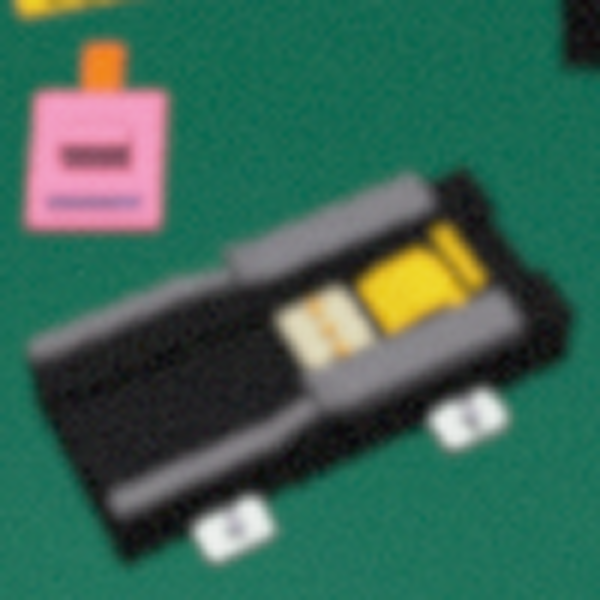

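```bash
cat >> h.py <<'E'
from scipy.spatial.transform import Rotation as R
def plan(tgt,yaw,n=None,pos=None,ori=None):
    s=sensors.get_obs(); p=np.array(s['position'] if pos is None else pos); o=s['orientation'] if ori is None else ori
    M=R.from_euler('xyz',o,degrees=True); G=R.from_euler('xyz',[180,0,yaw],degrees=True)
    rv=(M.inv()*G).as_rotvec(degrees=True); d=np.array(tgt)-p
    if n is None: n=int(max(np.ceil(np.abs(d).max()/45),np.linalg.norm(d)//48+1,np.linalg.norm(rv)//8.5+1))
    st=R.from_rotvec(rv/n,degrees=True)
    for i in range(n):
        print([np.round(rv/n,2).tolist(), np.round(M.inv().apply(d/n),1).tolist()]); M=M*st
def st():
    s=sensors.get_obs(); print(s['clock'],np.round(s['position'],1),np.round(s['orientation'],2),np.round(s['wrist_force'],1),np.round(s['torque'],2),round(s['grip_width'],1))
E
python3 -c "
from h import *
plan([510,126,231],90)"
```

```text
[[-0.0, 0.0, 6.28], [-39.2, -22.8, 0.0]]
[[-0.0, 0.0, 6.28], [-41.5, -18.3, 0.0]]
[[-0.0, 0.0, 6.28], [-43.2, -13.7, 0.0]]
[[-0.0, 0.0, 6.28], [-44.5, -8.9, 0.0]]
[[-0.0, 0.0, 6.28], [-45.2, -3.9, 0.0]]
[[-0.0, 0.0, 6.28], [-45.3, 1.0, 0.0]]
[[-0.0, 0.0, 6.28], [-45.0, 6.0, 0.0]]
[[-0.0, 0.0, 6.28], [-44.0, 10.9, 0.0]]
[[-0.0, 0.0, 6.28], [-42.6, 15.6, 0.0]]
[[-0.0, 0.0, 6.28], [-40.6, 20.2, 0.0]]
[[-0.0, 0.0, 6.28], [-38.2, 24.5, 0.0]]
```

Emit:
arm_command --moves '[[[0, 0, 6.3], [-39, -23, 0], 85], [[0, 0, 6.3], [-41, -18, 0], 85], [[0, 0, 6.3], [-43, -14, 0], 85], [[0, 0, 6.3], [-44, -9, 0], 85], [[0, 0, 6.3], [-45, -4, 0], 85]]'

```text
clock: 1.1
position: [338.0, 336.6, 231.5]
orientation: [180.0, 0.0, 127.4]
wrist_force: [1.2, 0.5, 0.1]
grip_width: 84.8
```

Emit:
arm_command --moves '[[[0, 0, 6.3], [-45, 1, 0], 85], [[0, 0, 6.3], [-45, 6, 0], 85], [[0, 0, 6.3], [-44, 11, 0], 85], [[0, 0, 6.3], [-42, 16, 0], 70], [[0, 0, 6.3], [-40, 20, 0], 60]]'

```text
clock: 1.6
position: [480.2, 161.3, 231.6]
orientation: [180.0, -0.0, 95.8]
wrist_force: [0.5, 0.2, 1.0]
grip_width: 60.4
```

Emit:
arm_command --moves '[[[0, 0, 6.3], [-38, 24, 0], 55], [[0, 0, 0], [0, 0, 0], 50], [[0, 0, 0], [0, 0, 0], 50]]'

```text
clock: 1.9
position: [507.3, 126.9, 231.0]
orientation: [-179.9, -0.0, 89.7]
wrist_force: [-0.1, 0.5, 0.6]
grip_width: 50.3
```

```bash
python3 -c "
from h import *
st()
p=snap('wrist','w1.png'); print(np.round(p['world_from_camera'],2).tolist(),p['fx'])
for d in tip_of(p,'cover_rib'): print(d, atz(p,d['location'],32))
for n in('top','side'):
  p=snap(n,n+'1.png')
  for d in tip_of(p,'cover_rib')[:3]: print(d, atz(p,d['location'],32))
"
```

```text
1.9 [507.3 126.9 231. ] [-1.7995e+02 -2.0000e-02  8.9700e+01] [-0.1  0.5  0.6] [ 0.01 -0.03 -0.06] 50.3
[[1.0, 0.0, 0.0, 507.01], [-0.0, 0.96, 0.27, 194.97], [-0.0, -0.27, 0.96, 373.09], [0.0, 0.0, 0.0, 1.0]] 311.07830894423597
{'location': [165.9, 357.6], 'score': 0.97} [543.71938773 133.18358885  32.        ]
{'location': [105.5, 495.5], 'score': 0.79} [687.34621147 196.84290206  32.        ]
{'location': [279.6, 315.1], 'score': 0.78} [494.79708831  -8.30398322  32.        ]
{'location': [168.9, 263.7], 'score': 0.7} [694.03782868 196.80171995  32.        ]
{'location': [231.1, 326.6], 'score': 0.6} [490.15360725 -10.75459814  32.        ]
{'location': [189.6, 293.0], 'score': 0.92} [531.73905561 134.6525857   32.        ]
{'location': [229.8, 293.8], 'score': 0.92} [490.73841744 -27.73483645  32.        ]
{'location': [172.8, 333.1], 'score': 0.57} [681.35484738 169.79662806  32.        ]
```

View pics/w1.png

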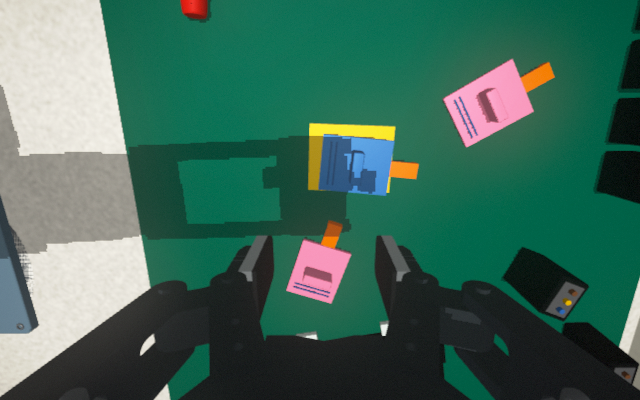

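```bash
python3 - <<'E'
from h import *
p=snap('wrist','w2.png'); im=p['pixels']; h=cv2.cvtColor(im,cv2.COLOR_RGB2HSV)
m=((h[...,0]>98)&(h[...,0]<125)&(h[...,1]>90)).astype(np.uint8); m[:110]=0;m[215:]=0;m[:,:300]=0;m[:,410:]=0
m=cv2.morphologyEx(m,cv2.MORPH_OPEN,np.ones((3,3),np.uint8)); 
d=trace(p,'cover_rib')[0]; tm=d['mask'].astype(np.uint8)
o=((h[...,0]>8)&(h[...,0]<19)&(h[...,1]>150)).astype(np.uint8); o[:140]=0;o[200:]=0;o[:,:380]=0;o[:,440:]=0
for n,mm in(('blue',m),('net',tm),('or',o)):
    ys,xs=np.nonzero(mm); print(n,len(ys),d['score'])
    P=np.array([atz(p,(r,c),21)[:2] for r,c in zip(ys,xs)],np.float32)
    print(P.mean(0),P.min(0),P.max(0),cv2.minAreaRect(P))
v=im.copy(); v[m>0,0]=255
cv2.imwrite('pics/w2c.png',cv2.resize(v[100:220,290:430,::-1],None,fx=5,fy=5,interpolation=cv2.INTER_CUBIC))
E
```

```text
blue 3766 0.92
[542.1832 132.5836] [501.03967  97.24131] [584.6692 166.9908] ((542.3549194335938, 131.7466278076172), (63.984657287597656, 79.1707763671875), 84.03447723388672)
net 3030 0.92
[499.49875     3.0853784] [457.9366   -49.123627] [536.79803  64.72261] ((502.642578125, 11.020999908447266), (109.94136810302734, 62.79593276977539), 71.74968719482422)
or 439 0.92
[598.00916 126.67328] [582.03564 116.51243] [613.83856 136.46213] ((597.99609375, 126.66934967041016), (19.153968811035156, 31.107084274291992), 85.2105484008789)
```

View pics/w2c.png

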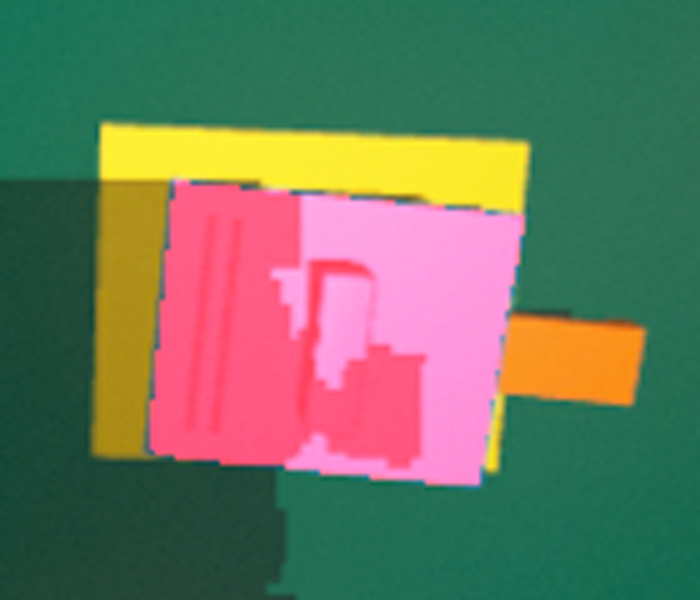

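```bash
python3 -c "
from h import *
plan([542.4,132.2,90],84.4)"
```

```text
[[0.0, -0.0, 1.37], [0.9, 8.9, 35.4]]
[[0.0, -0.0, 1.37], [1.1, 8.9, 35.4]]
[[0.0, -0.0, 1.37], [1.3, 8.9, 35.4]]
[[0.0, -0.0, 1.37], [1.6, 8.8, 35.4]]
```

Emit:
arm_command --moves '[[[0, 0, 1.4], [1, 9, 35], 50], [[0, 0, 1.4], [1, 9, 35], 50], [[0, 0, 1.4], [1.3, 9, 35], 50], [[0, 0, 1.4], [1.6, 9, 35], 50], [[0, 0, 0], [0, 0, 0], 50]]'

```text
clock: 2.8
position: [540.5, 131.4, 86.8]
orientation: [-179.5, 0.1, 84.2]
wrist_force: [-1.9, 0.6, -1.0]
grip_width: 49.9
```

```bash
python3 - <<'E'
from h import *
st()
p=snap('wrist','w3.png')
print(tip_of(p,'cover_rib')[:1])
im=p['pixels']; h=cv2.cvtColor(im,cv2.COLOR_RGB2HSV)
m=((h[...,0]>98)&(h[...,0]<125)&(h[...,1]>90)).astype(np.uint8)
m=cv2.morphologyEx(m,cv2.MORPH_OPEN,np.ones((3,3),np.uint8))
n,l,s,c=cv2.connectedComponentsWithStats(m); print([ (x.tolist()) for x in s[1:] if x[4]>500])
for d in tip_of(p,'cover_rib')[:2]: print(d,atz(p,d['location'],32))
E
```

```text
2.8 [540.5 131.4  86.8] [-1.7951e+02  7.0000e-02  8.4220e+01] [-1.9  0.6 -1. ] [0.   0.05 0.01] 49.9
[{'location': [214.0, 329.4], 'score': 0.9}]
[[271, 162, 117, 88, 9764]]
{'location': [214.0, 329.4], 'score': 0.9} [542.79830777 130.961601    32.        ]
{'location': [87.8, 551.1], 'score': 0.81} [681.68567893 197.10395319  32.        ]
```

View pics/w3.png

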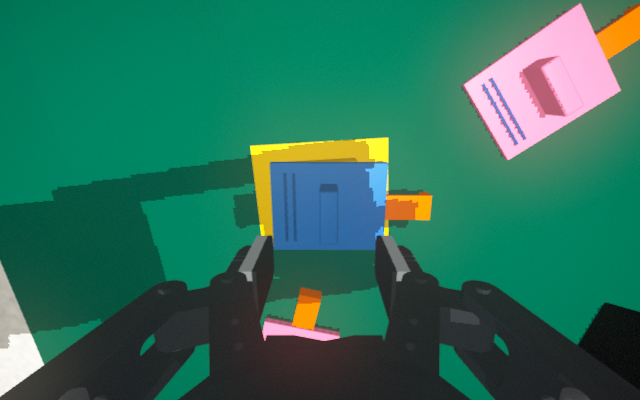

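```bash
python3 - <<'E'
from h import *
st()
p=snap('wrist','w4.png')
im=p['pixels']; h=cv2.cvtColor(im,cv2.COLOR_RGB2HSV)
m=((h[...,0]>98)&(h[...,0]<125)&(h[...,1]>90)).astype(np.uint8)
m=cv2.morphologyEx(m,cv2.MORPH_OPEN,np.ones((3,3),np.uint8)); m[:150]=0; m[270:]=0
ys,xs=np.nonzero(m)
P=np.array([atz(p,(r,c),21)[:2] for r,c in zip(ys,xs)],np.float32); print(cv2.minAreaRect(P))
plan([542.4,132,24],84.3)
st()
E
```

```text
2.95 [543.7 131.4  92.6] [ 1.7994e+02 -1.0000e-02  8.4260e+01] [ 0.4  0.5 -0.1] [-0.03 -0.03 -0.04] 50.0
((542.3692626953125, 132.07054138183594), (63.30149841308594, 79.20042419433594), 84.26563262939453)
[[0.08, -0.01, -0.02], [0.2, -1.0, 34.6]]
[[0.08, -0.01, -0.02], [0.2, -1.0, 34.6]]
3.0 [544.2 131.4  93.2] [ 1.7984e+02 -2.0000e-02  8.4250e+01] [0.8 2.  0.2] [ 0.04 -0.   -0.01] 49.9
```

Emit:
arm_command --moves '[[[0, 0, 0], [0, 0, 0], 50], [[0, 0, 0], [0, 0, 0], 50], [[0, 0, 0], [0, 0, 0], 50]]'

```text
clock: 3.3
position: [543.7, 131.2, 92.4]
orientation: [179.9, -0.0, 84.2]
wrist_force: [-0.3, -0.3, 0.1]
grip_width: 49.7
```

Emit:
arm_command --moves '[[[0, 0, 0], [0.5, -1.2, 25], 50], [[0, 0, 0], [0, 0, 20], 50], [[0, 0, 0], [0, 0, 14], 50], [[0, 0, 0], [0, 0, 6], 50], [[0, 0, 0], [0, 0, 0], 50]]'

```text
clock: 3.8
position: [541.7, 131.7, 25.8]
orientation: [-179.9, 0.0, 84.2]
wrist_force: [0.1, 0.1, -0.3]
grip_width: 50.1
```

Emit:
arm_command --moves '[[[0, 0, 0], [0, 0, 0], 50], [[0, 0, 0], [0, 0, 0], 50]]'

```text
clock: 4.0
position: [542.9, 131.8, 27.3]
orientation: [179.9, -0.0, 84.2]
wrist_force: [-0.4, 1.0, 0.2]
grip_width: 50.0
```

Emit:
arm_command --newtons 60 --moves '[[[0, 0, 0], [0, 0, 3], 30], [[0, 0, 0], [0, 0, 0], 20], [[0, 0, 0], [0, 0, 0], 8], [[0, 0, 0], [0, 0, 0], 8], [[0, 0, 0], [0, 0, 0], 8]]'

```text
clock: 4.5
position: [542.4, 131.8, 23.6]
orientation: [180.0, -0.0, 84.2]
wrist_force: [-0.5, 0.6, 2.6]
grip_width: 11.0
```

Emit:
arm_command --newtons 60 --moves '[[[0, 0, 0], [0, 0, 0], 8], [[0, 0, 0], [0, 0, 0], 8], [[0, 0, 0], [0, 0, 0], 8]]'

```text
clock: 4.8
position: [542.4, 131.8, 23.6]
orientation: [180.0, -0.0, 84.2]
wrist_force: [-1.2, 0.4, 5.5]
grip_width: 10.6
```

Emit:
arm_command --moves '[[[0, 0, 0], [0, 0, -10], 8], [[0, 0, 0], [0, 0, -30], 8], [[0, 0, 0], [0, 0, -40], 8], [[0, 0, 0], [0, 0, -40], 8], [[0, 0, 0], [0, 0, -30], 8]]'

```text
clock: 5.3
position: [542.5, 131.8, 176.1]
orientation: [179.9, -0.0, 84.2]
wrist_force: [-0.2, 0.9, 0.1]
grip_width: 10.5
```

Emit:
arm_command --moves '[[[0, 0, 0], [0, 0, 0], 8], [[0, 0, 0], [0, 0, 0], 8]]'

```text
clock: 5.5
position: [542.2, 131.8, 174.0]
orientation: [179.9, -0.0, 84.2]
wrist_force: [1.1, -1.1, -1.2]
grip_width: 10.5
```

```bash
python3 - <<'E'
from h import *
st()
p=snap('wrist','w5.png')
p=snap('side','s5.png')
plan([500,-235,220],99)
E
```

```text
5.5 [542.2 131.8 174. ] [ 1.7993e+02 -1.0000e-02  8.4200e+01] [ 1.1 -1.1 -1.2] [-0.    0.01  0.01] 10.5
[[-0.02, 0.0, -1.64], [-41.0, -0.4, -5.3]]
[[-0.02, 0.0, -1.64], [-41.0, -1.6, -5.3]]
[[-0.02, 0.0, -1.64], [-40.9, -2.8, -5.3]]
[[-0.02, 0.0, -1.64], [-40.8, -3.9, -5.3]]
[[-0.02, 0.0, -1.64], [-40.7, -5.1, -5.3]]
[[-0.02, 0.0, -1.64], [-40.5, -6.3, -5.3]]
[[-0.02, 0.0, -1.64], [-40.3, -7.4, -5.3]]
[[-0.02, 0.0, -1.64], [-40.1, -8.6, -5.3]]
[[-0.02, 0.0, -1.64], [-39.8, -9.7, -5.3]]
```

View pics/w5.png

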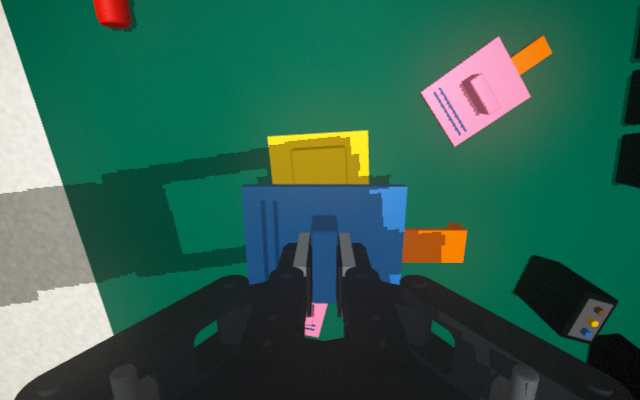

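Emit:
arm_command --moves '[[[0, 0, -1.6], [-30, 0, -5], 8], [[0, 0, -1.6], [-44, 0, -5], 8], [[0, 0, -1.6], [-45, -1, -5], 8], [[0, 0, -1.6], [-45, -2, -5], 8], [[0, 0, -1.6], [-45, -4, -5], 8]]'

```text
clock: 6.1
position: [525.2, -78.1, 196.7]
orientation: [-179.8, -0.1, 92.3]
wrist_force: [1.1, 0.2, -0.6]
grip_width: 10.1
```

Emit:
arm_command --moves '[[[0, 0, -1.6], [-45, -5, -5], 8], [[0, 0, -1.6], [-45, -6, -5], 8], [[0, 0, -1.6], [-44, -7, -5], 8], [[0, 0, -1.6], [-35, -8, -5], 8], [[0, 0, 0], [-10, 0, 0], 8]]'

```text
clock: 6.6
position: [514.1, -261.1, 216.9]
orientation: [-179.9, -0.0, 98.4]
wrist_force: [-0.4, 1.6, -2.1]
grip_width: 10.8
```

Emit:
arm_command --moves '[[[0, 0, 0], [0, 0, 0], 8], [[0, 0, 0], [0, 0, 0], 8], [[0, 0, 0], [0, 0, 0], 8], [[0, 0, 0], [0, 0, 0], 8]]'

```text
clock: 7.0
position: [515.4, -255.7, 218.1]
orientation: [-180.0, -0.0, 98.7]
wrist_force: [-0.1, 0.9, -0.4]
grip_width: 10.9
```

```bash
python3 - <<'E'
from h import *
st()
p=snap('wrist','w6.png')
for l,z in(('case_open',56),('case_lips',40),('case_end',56),('case',0)):
    for d in tip_of(p,l)[:1]: print(l,d,atz(p,d['location'],z).round(1))
st()
E
```

```text
7.0 [ 515.4 -255.7  218.1] [-1.7997e+02 -4.0000e-02  9.8700e+01] [-0.1  0.9 -0.4] [-0.04 -0.01  0.04] 10.9
case_open {'location': [94.3, 313.8], 'score': 0.89} [ 492.9 -177.5   56. ]
case_lips {'location': [92.6, 372.2], 'score': 0.85} [ 548.6 -166.7   40. ]
case_end {'location': [90.7, 399.2], 'score': 0.67} [ 570.8 -162.3   56. ]
case {'location': [93.8, 366.5], 'score': 0.58} [ 548.2 -166.1    0. ]
7.25 [ 515.4 -256.9  218.5] [1.7999e+02 1.0000e-02 9.8640e+01] [ 0.4 -0.4  0. ] [-0.01  0.02 -0.01] 10.8
```

View pics/w6.png

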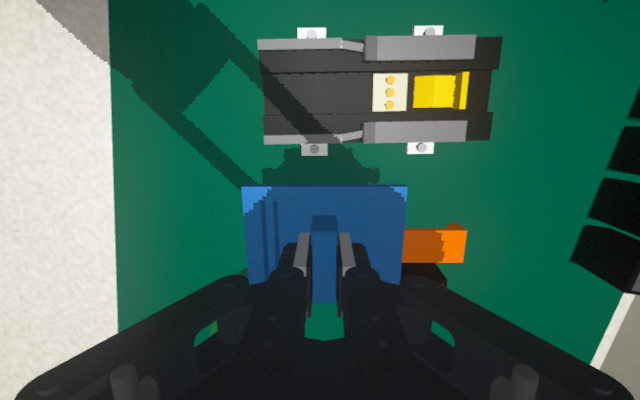

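```bash
python3 - <<'E'
import cv2
a=cv2.imread('pics/w6.png')[15:165,245:515]
cv2.imwrite('pics/c6.png',cv2.resize(a,None,fx=2.9,fy=2.9,interpolation=cv2.INTER_CUBIC))
E
```

```text
(no output)
```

View pics/c6.png

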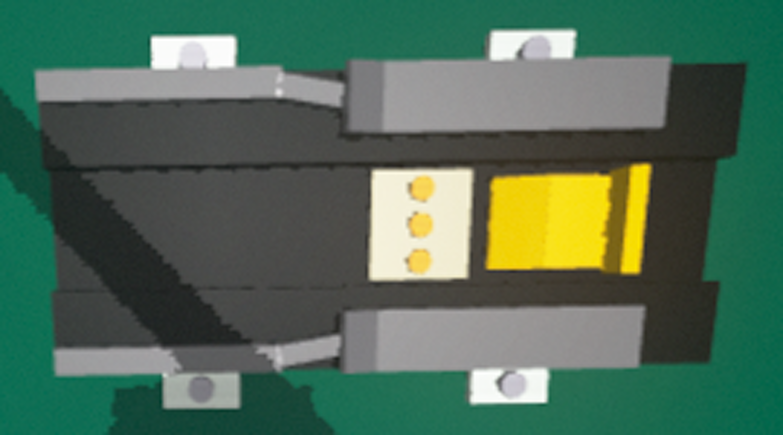

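```bash
cat > m.py <<'E'
from h import *
p=vision.snapshot('wrist')
def c(x,y,z): return atz(p,(15+y/2.9-.5+.17,245+x/2.9-.5+.17),z).round(1)[:2]
L={'upLipIn':((385,131,51),(667,127,51)),'loLipIn':((376,312,51),(644,306,51)),'upTr':((45,168,40),(735,156,40)),'loTr':((55,290,40),(718,283,40)),'wallInUp':((42,102,47),(275,95,47)),'wallInLo':((55,349,47),(275,346,47))}
for k,(a,b) in L.items():
    A,B=c(*a),c(*b); print(k,A,B,np.degrees(np.arctan2(*(B-A)[::-1])).round(2),np.linalg.norm(B-A).round(1))
u=[c(*q) for k in('upLipIn','loLipIn') for q in L[k]]
print('lip gap',np.linalg.norm(u[0]-u[2]),'mid',(u[0]+u[2])/2,(u[1]+u[3])/2)
t=[c(*q) for k in('upTr','loTr') for q in L[k]]; print('trough mid',(t[0]+t[2])/2,(t[1]+t[3])/2)
t=[c(*q) for k in('wallInUp','wallInLo') for q in L[k]]; print('wall mid',(t[0]+t[2])/2,(t[1]+t[3])/2)
print('keeper stop wall',c(630,222,42),'ramp start',c(488,222,28), c(612,222,39))
st()
E
python3 m.py
```

```text
upLipIn [ 546.6 -139.8] [ 634.8 -125.2] 9.4 89.4
loLipIn [ 554.6 -195.2] [ 642.7 -179.9] 9.85 89.4
upTr [ 438.7 -166.2] [ 664.2 -128.1] 9.59 228.7
loTr [ 445.8 -204.8] [ 670.6 -168.2] 9.25 227.8
wallInUp [ 437.3 -147.2] [ 510.4 -134. ] 10.24 74.3
wallInLo [ 449. -224.] [ 523.3 -211.6] 9.47 75.3
lip gap 55.974637113607066 mid [ 550.6 -167.5] [ 638.75 -152.55]
trough mid [ 442.25 -185.5 ] [ 667.4  -148.15]
wall mid [ 443.15 -185.6 ] [ 516.85 -172.8 ]
keeper stop wall [ 634.6 -153.7] ramp start [ 591.2 -159.6] [ 629.8 -154.3]
7.3 [ 515.4 -257.   218.4] [1.7999e+02 1.0000e-02 9.8630e+01] [ 0.2  0.2 -0.5] [0.02 0.05 0.01] 10.6
```

```bash
python3 -c "
from h import *
plan([493.6,-177,90],99.55)"
```

```text
[[0.0, 0.0, -0.23], [20.6, -2.4, 32.1]]
[[0.0, 0.0, -0.23], [20.6, -2.3, 32.1]]
[[0.0, 0.0, -0.23], [20.6, -2.2, 32.1]]
[[0.0, 0.0, -0.23], [20.6, -2.1, 32.1]]
```

Emit:
arm_command --moves '[[[0, 0, -0.3], [25, -2.4, 20], 8], [[0, 0, -0.3], [25, -2.4, 30], 8], [[0, 0, -0.3], [20, -2.2, 34], 8], [[0, 0, 0], [12, -2, 28], 8], [[0, 0, 0], [0, 0, 16], 8]]'

```text
clock: 7.8
position: [491.6, -175.1, 88.1]
orientation: [-179.8, -0.2, 99.6]
wrist_force: [0.2, -0.1, -1.5]
grip_width: 10.7
```

Emit:
arm_command --moves '[[[0, 0, 0], [0, 0, 0], 8], [[0, 0, 0], [0, 0, 0], 8], [[0, 0, 0], [0, 0, 0], 8], [[0, 0, 0], [0, 0, 0], 8]]'

```text
clock: 8.2
position: [494.5, -178.6, 91.6]
orientation: [179.9, 0.1, 99.5]
wrist_force: [-0.1, -0.4, -0.3]
grip_width: 10.9
```

```bash
python3 -c "
from h import *
st()
p=snap('wrist','w7.png');p=snap('side','s7.png')
st()
plan([493.6,-177,60],99.55)"
```

```text
8.2 [ 494.5 -178.6   91.6] [1.7989e+02 1.0000e-01 9.9480e+01] [-0.1 -0.4 -0.3] [ 0.   -0.02  0.02] 10.9
8.3 [ 494.2 -178.3   91.2] [1.7992e+02 7.0000e-02 9.9480e+01] [ 0.3  0.6 -1.1] [0.07 0.01 0.  ] 10.8
[[0.08, 0.07, -0.07], [1.5, -0.4, 31.2]]
```

View pics/w7.png

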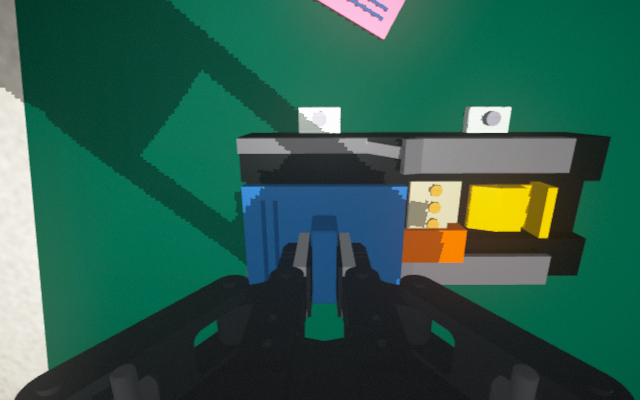

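Emit:
arm_command --moves '[[[0.1, 0, 0], [1, 0.3, 12], 8], [[0, 0, 0], [0.4, 0, 10], 8], [[0, 0, 0], [0, 0, 8], 8], [[0, 0, 0], [0, 0, 4], 8], [[0, 0, 0], [0, 0, 0], 8]]'

```text
clock: 8.8
position: [493.0, -176.0, 55.2]
orientation: [-179.8, -0.1, 99.5]
wrist_force: [0.5, 0.3, -0.5]
grip_width: 10.7
```

Emit:
arm_command --moves '[[[0, 0, 0], [0, 0, 0], 8], [[0, 0, 0], [0, 0, 0], 8], [[0, 0, 0], [0, 0, 0], 8]]'

```text
clock: 9.1
position: [493.9, -176.5, 56.7]
orientation: [-179.9, 0.0, 99.5]
wrist_force: [-0.8, -0.3, 0.0]
grip_width: 10.7
```

Emit:
arm_command --moves '[[[0, 0, 0], [0, 0, 3], 8], [[0, 0, 0], [0, 0, 2], 8], [[0, 0, 0], [0, 0, 1.5], 8], [[0, 0, 0], [0, 0, 0], 8], [[0, 0, 0], [0, 0, 0], 8]]'

```text
clock: 9.6
position: [493.6, -176.3, 49.7]
orientation: [-179.9, -0.0, 99.5]
wrist_force: [-0.1, 0.0, -1.2]
grip_width: 10.9
```

Emit:
arm_command --moves '[[[0, 0, 0], [0, 0, 1], 8], [[0, 0, 0], [0, 0, 0], 8], [[0, 0, 0], [0, 0, 0], 8]]'

```text
clock: 9.9
position: [493.6, -176.4, 48.8]
orientation: [-179.9, 0.0, 99.5]
wrist_force: [0.3, -0.8, -1.0]
grip_width: 10.5
```

Emit:
arm_command --moves '[[[0, 0, 0], [0, 0, 0.7], 8], [[0, 0, 0], [0, 0, 0], 8], [[0, 0, 0], [0, 0, 0], 8]]'

```text
clock: 10.2
position: [493.6, -176.4, 48.1]
orientation: [-179.9, -0.0, 99.5]
wrist_force: [0.5, -0.1, -1.0]
grip_width: 10.5
```

Emit:
arm_command --moves '[[[0, 0, 0], [0, 0, 0.5], 8], [[0, 0, 0], [0, 0, 0], 8], [[0, 0, 0], [0, 0, 0], 8]]'

```text
clock: 10.5
position: [493.6, -176.4, 47.7]
orientation: [-179.9, 0.0, 99.5]
wrist_force: [-0.7, -0.2, -0.1]
grip_width: 10.5
```

Emit:
arm_command --moves '[[[0, 0, 0], [0, 0, 0.4], 8], [[0, 0, 0], [0, 0, 0], 8], [[0, 0, 0], [0, 0, 0], 8]]'

```text
clock: 10.8
position: [493.6, -176.4, 47.6]
orientation: [-179.9, 0.0, 99.5]
wrist_force: [-1.6, -0.0, 5.4]
grip_width: 10.5
```

```bash
python3 -c "
from h import *
st()
p=snap('wrist','w8.png')
p=snap('side','s8.png')
cv2.imwrite('pics/s8c.png',cv2.resize(p['pixels'][200:320,260:400,::-1],None,fx=5,fy=5,interpolation=cv2.INTER_CUBIC))
"
```

```text
10.8 [ 493.6 -176.4   47.6] [-1.7991e+02  1.0000e-02  9.9500e+01] [-1.6 -0.   5.4] [0.12 0.22 0.03] 10.5
```

View pics/w8.png

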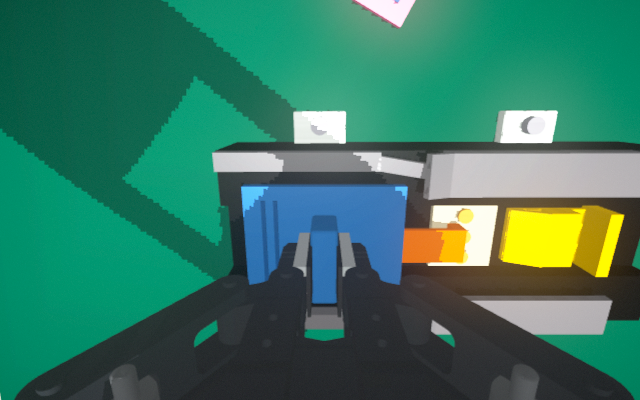

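View pics/s8c.png

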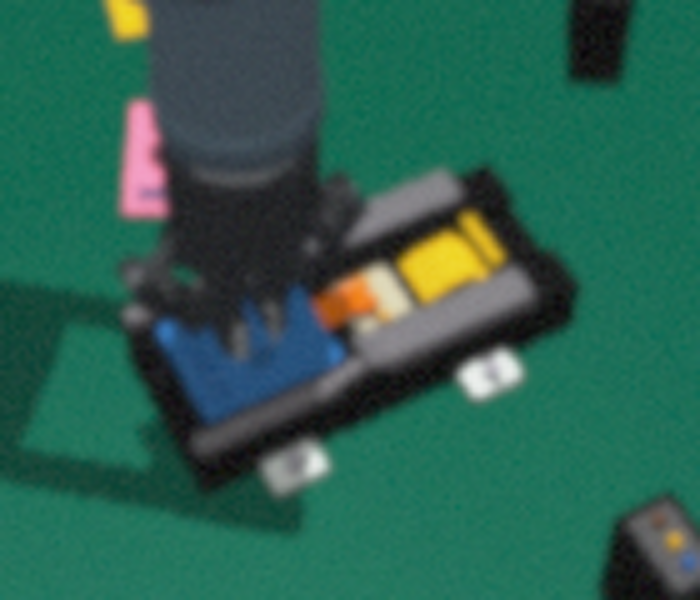

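Emit:
arm_command --moves '[[[0, 0, 0], [0, 0, -0.4], 8], [[0, 0, 0], [-0.3, 2, 0], 8], [[0, 0, 0], [-0.2, 3, 0], 8], [[0, 0, 0], [0, 3, 0], 8], [[0, 0, 0], [0, 2, 0], 8]]'

```text
clock: 11.4
position: [503.9, -175.3, 47.6]
orientation: [-179.9, 0.0, 99.5]
wrist_force: [-1.6, -0.1, 4.0]
grip_width: 10.6
```

Emit:
arm_command --moves '[[[0, 0, 0], [0, 2, 0], 8], [[0, 0, 0], [0, 2, 0], 8], [[0, 0, 0], [0, 2, 0], 8], [[0, 0, 0], [0, 0, 0], 8]]'

```text
clock: 11.8
position: [509.9, -174.2, 47.6]
orientation: [-179.9, 0.0, 99.5]
wrist_force: [-0.8, 0.3, 3.5]
grip_width: 10.6
```

Emit:
arm_command --moves '[[[0, 0, 0], [0, 2, 0], 8], [[0, 0, 0], [0, 2, 0], 8], [[0, 0, 0], [0, 2, 0], 8], [[0, 0, 0], [0, 1.5, 0], 8], [[0, 0, 0], [0, 0, 0], 8]]'

```text
clock: 12.3
position: [517.2, -173.0, 47.6]
orientation: [-179.9, 0.0, 99.5]
wrist_force: [-1.2, -0.0, 3.9]
grip_width: 10.6
```

Emit:
arm_command --moves '[[[0, 0, 0], [0, 2, 0], 8], [[0, 0, 0], [0, 2, 0], 8], [[0, 0, 0], [0, 2, 0], 8], [[0, 0, 0], [0, 1.5, 0], 8], [[0, 0, 0], [0, 0, 0], 8]]'

```text
clock: 12.8
position: [524.2, -171.8, 47.6]
orientation: [-179.9, 0.0, 99.5]
wrist_force: [-2.0, -0.4, 5.0]
grip_width: 10.7
```

Emit:
arm_command --moves '[[[0, 0, 0], [0, 2, 0], 8], [[0, 0, 0], [0, 2, 0], 8], [[0, 0, 0], [0, 1.5, 0], 8], [[0, 0, 0], [0, 1.5, 0], 8], [[0, 0, 0], [0, 0, 0], 8]]'

```text
clock: 13.3
position: [530.3, -170.6, 47.6]
orientation: [-179.8, -0.0, 99.5]
wrist_force: [-5.8, -0.7, 7.2]
grip_width: 10.3
```

Emit:
arm_command --moves '[[[0, 0, 0], [0, 2, 0], 8], [[0, 0, 0], [0, 2, 0], 8], [[0, 0, 0], [0, 1.5, 0], 8], [[0, 0, 0], [0, 1.5, 0], 8], [[0, 0, 0], [0, 0, 0], 8]]'

```text
clock: 13.8
position: [536.6, -169.5, 47.7]
orientation: [-179.7, -0.0, 99.5]
wrist_force: [-8.2, -1.1, 9.7]
grip_width: 10.8
```

Emit:
arm_command --moves '[[[0, 0, 0], [0, 1.5, 0], 8], [[0, 0, 0], [0, 1.5, 0], 8], [[0, 0, 0], [0, 1.5, 0], 8], [[0, 0, 0], [0, 1.5, 0], 8], [[0, 0, 0], [0, 0, 0], 8]]'

```text
clock: 14.3
position: [544.3, -168.6, 48.0]
orientation: [-179.9, 0.0, 99.5]
wrist_force: [-1.9, -0.3, 8.1]
grip_width: 11.0
```

Emit:
arm_command --moves '[[[0, 0, 0], [0, 1.5, 0], 8], [[0, 0, 0], [0, 1.5, 0], 8], [[0, 0, 0], [0, 1.5, 0], 8], [[0, 0, 0], [0, 1.5, 0], 8], [[0, 0, 0], [0, 0, 0], 8]]'

```text
clock: 14.8
position: [550.3, -167.6, 48.0]
orientation: [-179.9, 0.0, 99.5]
wrist_force: [-3.7, -0.0, 6.8]
grip_width: 11.1
```

Emit:
arm_command --moves '[[[0, 0, 0], [0, 1.2, 0], 8], [[0, 0, 0], [0, 1.2, 0], 8], [[0, 0, 0], [0, 1.1, 0], 8], [[0, 0, 0], [0, 0, 0], 8]]'

```text
clock: 15.2
position: [553.6, -167.0, 48.0]
orientation: [-179.9, 0.0, 99.5]
wrist_force: [-3.4, 1.0, 7.3]
grip_width: 10.7
```

Emit:
arm_command --moves '[[[0, 0, 0], [0, 1, 0], 8], [[0, 0, 0], [0, 1, 0], 8], [[0, 0, 0], [0, 0, 0], 8]]'

```text
clock: 15.5
position: [555.6, -166.7, 48.0]
orientation: [-179.9, 0.0, 99.5]
wrist_force: [-2.7, -1.2, 7.6]
grip_width: 9.9
```

Emit:
arm_command --moves '[[[0, 0, 0], [0, 1, 0], 8], [[0, 0, 0], [0, 1, 0], 8], [[0, 0, 0], [0, 0, 0], 8]]'

```text
clock: 15.8
position: [557.7, -166.3, 48.0]
orientation: [-180.0, 0.0, 99.5]
wrist_force: [-3.1, 0.2, 6.8]
grip_width: 10.7
```

```bash
python3 -c "
from h import *
st()
p=snap('wrist','w9.png')
st()"
```

```text
15.8 [ 557.7 -166.3   48. ] [-1.7996e+02  3.0000e-02  9.9490e+01] [-3.1  0.2  6.8] [0.1  0.03 0.04] 10.7
15.85 [ 557.7 -166.3   48. ] [-1.7996e+02  3.0000e-02  9.9490e+01] [-2.6  0.3  6.5] [0.07 0.04 0.04] 10.7
```

View pics/w9.png

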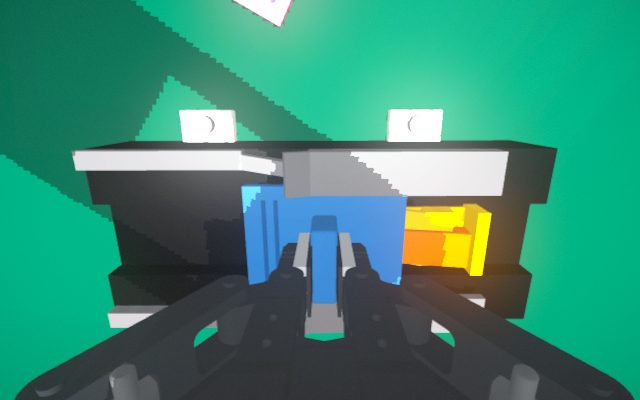

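Emit:
arm_command --moves '[[[0, 0, 0], [0, 0.8, 0], 8], [[0, 0, 0], [0, 0.4, 0], 8], [[0, 0, 0], [0, 0, 0], 8]]'

```text
clock: 16.15
position: [559.4, -165.9, 47.6]
orientation: [-180.0, 0.0, 99.5]
wrist_force: [2.5, 1.8, 1.8]
grip_width: 10.6
```

Emit:
arm_command --moves '[[[0, 0, 0], [0, 0.8, 0], 8], [[0, 0, 0], [0, 0.4, 0], 8], [[0, 0, 0], [0, 0, 0], 8]]'

```text
clock: 16.45
position: [559.4, -165.9, 47.6]
orientation: [-179.9, 0.0, 99.5]
wrist_force: [-0.3, 0.5, 5.5]
grip_width: 10.7
```

Emit:
arm_command --moves '[[[0, 0, 0], [0, 0.6, 0], 8], [[0, 0, 0], [0, 0.4, 0], 8], [[0, 0, 0], [0, 0, 0], 8]]'

```text
clock: 16.75
position: [559.5, -165.9, 47.6]
orientation: [-179.8, -0.0, 99.5]
wrist_force: [-3.0, -1.0, 7.5]
grip_width: 10.6
```

```bash
python3 -c "
from h import *
p=snap('wrist','w10.png')
cv2.imwrite('pics/w10c.png',cv2.resize(p['pixels'][170:320,340:540,::-1],None,fx=4,fy=4,interpolation=cv2.INTER_CUBIC))
p=snap('side','s10.png')
cv2.imwrite('pics/s10c.png',cv2.resize(p['pixels'][200:320,260:400,::-1],None,fx=5,fy=5,interpolation=cv2.INTER_CUBIC))
st()"
```

```text
16.85 [ 559.5 -165.9   47.6] [-1.7978e+02 -1.0000e-02  9.9510e+01] [-3.2 -0.1  7.5] [ 0.04  0.37 -0.01] 10.6
```

View pics/w10c.png

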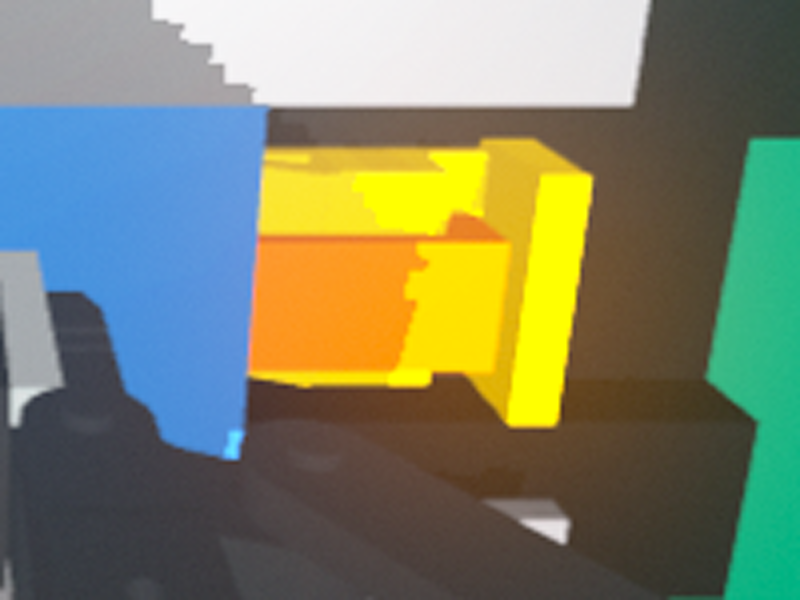

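View pics/s10c.png

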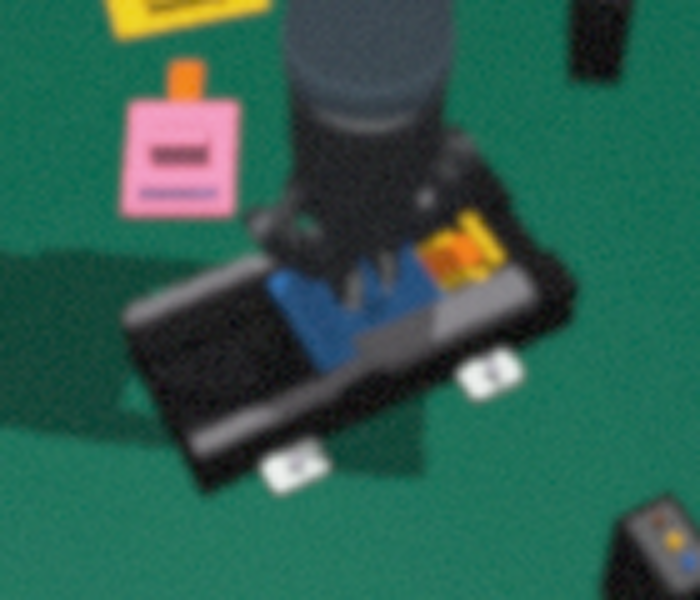

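Emit:
arm_command --moves '[[[0, 0, 0], [0, 0.6, -0.2], 8], [[0, 0, 0], [0, 0.4, 0], 8], [[0, 0, 0], [0, 0, 0], 8]]'

```text
clock: 17.15
position: [560.6, -165.7, 47.6]
orientation: [-179.8, -0.0, 99.5]
wrist_force: [-2.7, -0.3, 5.9]
grip_width: 10.3
```

Emit:
arm_command --moves '[[[0, 0, 0], [0, 0.6, 0], 8], [[0, 0, 0], [0, 0.4, 0], 8], [[0, 0, 0], [0, 0, 0], 8]]'

```text
clock: 17.45
position: [561.5, -165.5, 47.7]
orientation: [-179.8, -0.0, 99.5]
wrist_force: [-2.6, -1.2, 6.2]
grip_width: 10.6
```

Emit:
arm_command --moves '[[[0, 0, 0], [0, 0.5, 0], 8], [[0, 0, 0], [0, 0, 0], 8]]'

```text
clock: 17.65
position: [561.5, -165.5, 47.6]
orientation: [-179.7, -0.0, 99.5]
wrist_force: [-5.5, -0.6, 7.4]
grip_width: 10.5
```

Emit:
arm_command --moves '[[[0, 0, 0], [0, 0.5, 0], 8], [[0, 0, 0], [0, 0, 0], 8]]'

```text
clock: 17.85
position: [561.5, -165.5, 47.7]
orientation: [-179.7, -0.0, 99.5]
wrist_force: [-6.0, -2.0, 7.7]
grip_width: 10.6
```

Emit:
arm_command --moves '[[[0, 0, 0], [0, -1.5, -0.3], 8], [[0, 0, 0], [0, 0, 0], 8], [[0, 0, 0], [0, 0, 0], 8]]'

```text
clock: 18.15
position: [561.4, -165.4, 47.7]
orientation: [-179.8, -0.0, 99.5]
wrist_force: [-2.4, -0.8, 3.2]
grip_width: 10.3
```

Emit:
arm_command --moves '[[[0, 0, 0], [0, -1, 0], 8], [[0, 0, 0], [0, -0.5, 0], 8], [[0, 0, 0], [0, 0, 0], 8]]'

```text
clock: 18.45
position: [560.6, -165.5, 47.7]
orientation: [-179.9, -0.0, 99.5]
wrist_force: [0.4, 0.7, -0.6]
grip_width: 10.4
```

Emit:
arm_command --moves '[[[0, 0, 0], [0, -1, 0], 8], [[0, 0, 0], [0, -1, 0], 8], [[0, 0, 0], [0, 0, 0], 8]]'

```text
clock: 18.75
position: [559.4, -165.8, 48.0]
orientation: [-180.0, 0.0, 99.5]
wrist_force: [5.2, 0.6, -2.9]
grip_width: 10.6
```

Emit:
arm_command --moves '[[[0, 0, 0], [0, -0.6, 0], 8], [[0, 0, 0], [0, 0, 0], 8]]'

```text
clock: 18.95
position: [559.4, -165.9, 48.2]
orientation: [180.0, 0.0, 99.5]
wrist_force: [6.2, 1.0, -3.3]
grip_width: 10.7
```

Held back at 559.4 with 6 N: it is latched. Return mid-notch, lower slightly and release.

Emit:
arm_command --moves '[[[0, 0, 0], [0, 1.5, 0.2], 8], [[0, 0, 0], [0, 1, 0], 8], [[0, 0, 0], [0, 0, 0], 8], [[0, 0, 0], [0, 0, 0], 8]]'

```text
clock: 19.35
position: [560.2, -165.7, 47.7]
orientation: [-179.9, -0.0, 99.5]
wrist_force: [0.3, 0.1, -0.7]
grip_width: 10.0
```

Emit:
arm_command --moves '[[[0, 0, 0], [0, 0, 0], 16], [[0, 0, 0], [0, 0, 0], 24], [[0, 0, 0], [0, 0, 0], 36], [[0, 0, 0], [0, 0, 0], 36]]'

```text
clock: 19.75
position: [560.5, -165.7, 47.8]
orientation: [-179.9, 0.0, 99.5]
wrist_force: [0.2, -0.5, 0.3]
grip_width: 35.9
```

Emit:
arm_command --moves '[[[0, 0, 0], [0, 0, -8], 36], [[0, 0, 0], [0, 0, -25], 36], [[0, 0, 0], [0, 0, -40], 36], [[0, 0, 0], [0, 0, -45], 36], [[0, 0, 0], [-20, -20, -40], 36]]'

```text
clock: 20.25
position: [545.6, -186.9, 208.6]
orientation: [180.0, 0.0, 99.7]
wrist_force: [0.7, -0.9, 0.5]
grip_width: 36.0
```

Emit:
arm_command --moves '[[[0, 0, 0], [-40, 0, 0], 36], [[0, 0, 0], [-40, 0, 0], 36], [[0, 0, 0], [0, 0, 0], 36], [[0, 0, 0], [0, 0, 0], 36], [[0, 0, 0], [0, 0, 0], 36]]'

```text
clock: 20.75
position: [557.3, -266.6, 205.8]
orientation: [-179.9, -0.1, 99.5]
wrist_force: [0.2, 0.8, -0.8]
grip_width: 35.9
```

```bash
python3 -c "
from h import *
st()
p=snap('wrist','w11.png')
for d in tip_of(p,'cover_rib')[:2]: print(d,atz(p,d['location'],56))
p=snap('side','s11.png')
p=snap('top','t11.png')
"
```

```text
20.75 [ 557.3 -266.6  205.8] [-1.7988e+02 -6.0000e-02  9.9510e+01] [ 0.2  0.8 -0.8] [-0.01 -0.01 -0.  ] 35.9
{'location': [71.5, 346.6], 'score': 0.72} [ 559.30805575 -165.52172144   56.        ]
```

View pics/w11.png

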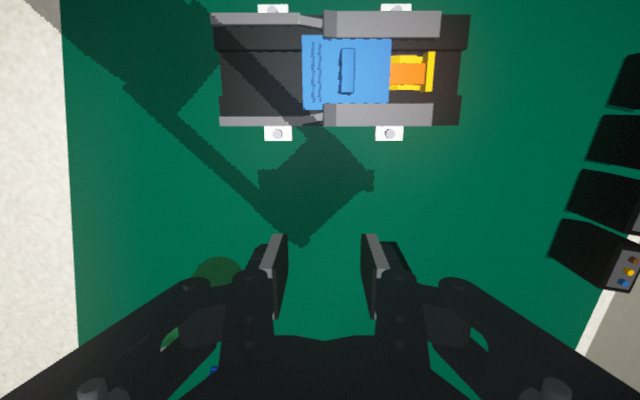

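View pics/s11.png

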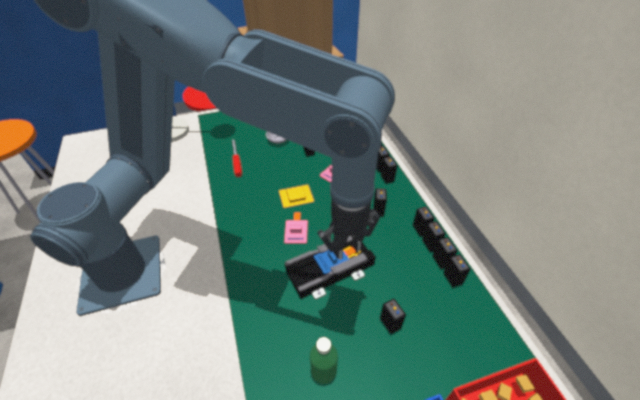

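The cover sits in the case with its tab in the notch, about pixels (415, 72) in the wrist view. Its rib is at about (347, 70), and the gripper is clear. The bystanders have not moved.

```bash
python3 -c "
from h import *
st(); print(order.sign_off())"
```

```text
20.95 [ 557.6 -266.4  206. ] [-1.799e+02 -1.000e-02  9.958e+01] [-0.1  0.2 -1.2] [ 0.03  0.03 -0.05] 35.8
the job is handed in; nothing more can be done
None
```

The blue cover is on the case with its tab latched behind the keeper. I released it, backed the gripper off clear, and handed the job in at about 21 s.

- **Laying and sliding:** I laid the cover on the open end with about 5 N of contact. In the readings between moves, the push was at most about 8 N before the click and the vertical force at most about 10 N.
- **Click:** it came at TCP x of about 559 mm. The TCP height dropped from 48.0 to 47.6 mm, and the vertical force fell from about 7 to 2 N.
- **Stop wall:** the cover then advanced about 2 mm and stopped at x = 561.5 mm with about 6 N of push.
- **Pull test:** a light pull back was held at x = 559.4 mm with about 6 N, so the tab is latched. I eased it back to mid-notch before letting go.
- **Last checks:** the wrist picture shows the cover under the lips with the tab in the notch, and the network put its rib at (559, −166) mm. In the final side view the visible bystanders stand where they started; the arm hides part of the bench there.
- **What disagreed:** just after the click the cover stuck briefly and did not follow about 2 mm of commanded travel. Friction held it; it moved freely on the next push.

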